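# Load the slide shaker and lock its drive on

### The arm

A 6-joint arm with a two-finger parallel gripper is mounted at the origin on the work surface. World frame = base frame: x ahead of the robot, y to its left, z up, the work surface at z = 0. Lengths are in m, angles in degrees, forces in N, time in s.
With the tool pointing down it reaches from about 0.3 to 0.75 m from the base axis. Payload 8.5 kg.
Tool frame: the origin (TCP) lies at the very end of the fingers, on their centre line; the grasp point (between the pads) lies 19 mm behind it; z points along the fingers, y is the line along which they close (so a half turn about z gives the same grasp; the last joint's range is limited). The gripper opens to 85 mm and grips with 20 to 120 N. Pads are 22 mm wide; open, the fingers measure 114 mm over their backs; the gripper's body (76 mm by 85 mm) begins 54 mm behind the grasp point. The pads swing forward as they close: fully open they stand 13 mm farther back than shut.
Start: joints at [-81.263, 21.807, 74.336, -0, 83.858, -12.336], TCP at [0.198, -0.513, 0.231] pointing down, gripper open.
Joint ranges: [-178.18, 178.18], [-50.72, 133.34], [12.68, 142.11], [-81.47, 261.47], [9.98, 163.14], [-165.26, 165.26]. Speed limits (degrees/s): [136.94, 136.94, 180, 180, 180, 180].

### API

Orientations are given as a 3x3 rotation matrix whose columns are the frame's x, y, z axes.
In Python, from rig import env, imaging gives the robot as it stands. The module is installed in compiled form; this text tells all that it offers.
- The arm moves only by the tool arm_command, never from a script. Its arguments are lists of equal length, an entry for each row: "turn": the turn, a rotation vector about the tool's x, y, z in units of 5 degrees (1.0 is 5 degrees), a list of three; "xyz": the shift along the tool's x, y, z in units of 50 mm (1.0 is 50 mm), a list of three; "claw": the finger opening in mm, from 0 to 85.4. A call has 1 to 12 rows; each row shifts and turns the commanded pose from where the row before left it, along the tool's axes as they then stand; what a row does not reach is not made up. A row lasts 1/10 s, in which the tool goes at most 50 mm and 8.59 degrees, less where a joint would pass 70% of its speed; a pose out of reach is approached as far as the arm can. A call is refused whole if a number of a shift passes 1 or a number of a turn 1, either way. A call with a gripper value outside its range is refused whole. The fingers move at their own pace and stop on an object; "squeeze" is the grip in N (left out, the last holds). Time passes only in rows, so rows that do not move let the fingers close. It gives the time, the measured TCP pose, the force, the opening and the grip force at its end, in the units of the state.
- env.observe(): the state, without advancing time (a new reading comes with each control period).
- imaging.get_image(name): name is "side" or "top" or "wrist"; returns (picture, depth): 400x640x3 uint8, blue, green, red; 400x640 float32, m along the optical axis (not along the pixel's ray), 0 where there is no reading.
- imaging.camera_info(name): a dict with "camera_matrix" (3x3 intrinsics, pixels), "rvec" (rotation vector, rad) and "tvec" (3), from world to camera coordinates, as OpenCV has them. Camera axes: x right, y down, z forward; pixel columns grow to the right and rows downward; lengths in m; the calibration is good to about 2 mm. The wrist camera is an equidistant fisheye: a pixel r from the principal point sees the ray r / f radians off the axis. A picture is of the moment at which its call begins: read the wrist's pose just before it. camera_info takes no time and is no camera call; for the wrist camera it gives the pose at the moment of the call.
- env.close_job(): hands the job in; it is judged then, once.
The state is a dict: "time_s": time; "q": joint angles; "qvel": joint speeds; "joint_efforts": joint torques, N m; "position": TCP position; "tool_rot": TCP orientation; "ft_force": force on the tool from outside, world axes, zero at the start; "wrist_torque": the same for the moment, N m; "grip_width": finger opening in m; "gripper_force": force on a finger pad.
Only numpy, scipy, OpenCV 4.12 (cv2) and the standard library are available. Lean on these libraries where they do the work, as an engineer would, in place of code of your own. Each camera call takes 0.05 s, during which the arm holds its last target. There are 200 camera calls.

### The job

Stack all the white slide cassettes lying on the bench onto the shaker deck's two locating pins until each rests flush, then put the aluminium retaining plate with its grip rib on top of them, flush as well. Then start the shaker: squeeze the drive's trigger, press the lock-on button at its side while the trigger is squeezed, and ease the trigger so that it stays held on. Do not disturb the bottle or the clear box.

Things in the scene. Friction and masses are not known exactly. Their poses are not given: they have to be found in the camera images.
- shaker: Bench shaker, fixed, beige base 260 x 270 x 20 high. Origin on the bench; x points to its rear (away from the robot at yaw 0), y to its left, z up. The deck with two pins is on the right (-y); the cylindrical drive lies along x on the left (axis at y = +95, z = 55, radius 26). A gearbox block 80 high spans the rear (x = 95 to 135).
- deck (a point): Centre of the top face of the shaker's aluminium deck (124 along x, 50 along y, top 45 above the bench), midway between the two upright steel pins. The pins stand at x = -40 and +40 mm from here (y = 0), 12 mm in diameter, 93 tall with a cone over the last 7. Axes as the shaker's.
- cassette1: White slide cassette, a flat plate 110 (x) x 56 (y) x 18 thick, about 0.12 kg, with two square through holes 16 x 16 at x = -40 and +40 (y = 0). Origin at the centre of its underside, z up. Either way round fits the pins. Gripped across its 56 mm width. May be absent. Cassettes stack on one another in any order.
- cassette2: White slide cassette, a flat plate 110 (x) x 56 (y) x 18 thick, about 0.12 kg, with two square through holes 16 x 16 at x = -40 and +40 (y = 0). Origin at the centre of its underside, z up. Either way round fits the pins. Gripped across its 56 mm width. May be absent. Cassettes stack on one another in any order.
- cassette3: White slide cassette, a flat plate 110 (x) x 56 (y) x 18 thick, about 0.12 kg, with two square through holes 16 x 16 at x = -40 and +40 (y = 0). Origin at the centre of its underside, z up. Either way round fits the pins. Gripped across its 56 mm width. May be absent. Cassettes stack on one another in any order.
- cassette4: White slide cassette, a flat plate 110 (x) x 56 (y) x 18 thick, about 0.12 kg, with two square through holes 16 x 16 at x = -40 and +40 (y = 0). Origin at the centre of its underside, z up. Either way round fits the pins. Gripped across its 56 mm width. May be absent. Cassettes stack on one another in any order.
- retainer: Aluminium retaining plate 110 (x) x 56 (y) x 8 thick with the same two square holes as the cassettes, and on its top an upright grip rib 50 along x, 16 wide (y), from 8 to 38 above its underside. About 0.25 kg. Origin at the centre of its underside, z up.
- trigger (a joint): How far the trigger is squeezed (pressed down), m: 0 released, 0.015 fully in. Spring: 4 N at first, 10 N fully in. The lock button can go in only when this is more than about 0.0125. When locked on and eased it rests at about 0.0105.
- trigger_top (a point): Point on the flat top of the trigger, a black block on the drive, pressed straight down (this point goes with it); released it is 100 above the bench. It spans 25 either way along the shaker's x, and -26 to +18 along y from here. A fixed grey cheek plate stands beside it at y = +23 to +29, up to 116 above the bench; the -y side is open.
- lock_button (a joint): How far the side lock-on button is pressed in, m: 0 out, 0.008 fully in; about 1 N of spring. It is blocked at about 0.0025 unless the trigger is squeezed. Once in, easing the trigger catches it, and both then stay; squeezing the trigger again lets the button spring out.
- lock_face (a point): Outer end of the lock-on button, a round steel stud 18 in diameter sticking out 10 from the cheek in the shaker's +y direction; pushed in towards -y. 103 above the bench, 39 from trigger_top along y, level with it along x. One finger can press the trigger from above inside the cheek while the other stands outside the button.
- reagent_bottle: Small amber bottle, 44 in diameter, 85 tall, loose bystander. Origin at the centre of its underside.
- slide_box: Clear open box 120 x 90 x 55, loose bystander. Origin at the centre of its underside.
Things that resemble listed ones, but are neither listed nor needed, are in the scene too. Leave any purple or yellow look-alike of the retainer alone.

How it is judged:
By the outcome, as a careful person would: the job done as asked, in the order asked, and still so for the second after the job is handed in, with the robot touching nothing.
Of cassette1, cassette2, cassette3, cassette4 only 2 to 4 are there at a start; the rules pass over those that are not, and their reading is None.
At some moment in a run one of cassette1, cassette2, cassette3, cassette4, retainer may be knocked a few centimetres aside while the robot is not near it.
It also fails if it takes over 210 s, if anything falls off the work surface, if the arm or the gripper's body presses on something with over 40 N, if the wrist force passes 120 N, or if a joint passes its speed limit or range.

## Working session

There is one attempt and no reset: what is moved stays moved. The work goes in short steps, Python scripts to look and compute and a tool call to move; the robot and the scene stay as the last step left them, time stands still between calls to the robot, and variables do not carry over. Pictures are saved under pics/ and viewed, at most 14 in all, crops included, and the job is handed in when it is done.

Besides the shell and the picture viewer there is one more tool, called as name(argument=value, ...), one argument or row to a line, values as JSON. arm_command: Moves the arm, as the interface text tells. Its arguments: {"type":"object","properties":{"turn":{"type":"array"},"xyz":{"type":"array"},"claw":{"type":"array"},"squeeze":{"type":"number"}},"required":["turn","xyz","claw"]}

```bash
mkdir -p pics; cat > h.py <<'E'
import numpy as np, cv2
from rig import env, imaging
def cam(n):
    i=imaging.camera_info(n); R=cv2.Rodrigues(np.array(i['rvec'],float))[0]
    return np.array(i['camera_matrix'],float),R,np.array(i['tvec'],float).ravel()
def cloud(n,D,c=None):
    K,R,t=c or cam(n); v,u=np.mgrid[:D.shape[0],:D.shape[1]]
    x=(u-K[0,2])/K[0,0]; y=(v-K[1,2])/K[1,1]
    if n=='wrist':
        r=np.hypot(x,y)+1e-9; s=np.tan(r)/r; x,y=x*s,y*s
    P=np.stack([x*D,y*D,D],-1); return (P-t)@R
E
python3 - <<'E'
from h import *
for n in ['top','side']:
    im,D=imaging.get_image(n); cv2.imwrite(f'pics/{n}0.png',im); np.savez(f'{n}0.npz',im=im,D=D)
    K,R,t=cam(n); print(n,K.round(1).tolist(),(-R.T@t).round(3),R[2].round(3),(D>0).mean())
s=env.observe(); print(s['position'],s['tool_rot'],s['time_s'],s['grip_width'])
E
```

```text
top [[504.4, 0.0, 317.9], [0.0, 504.4, 194.9], [0.0, 0.0, 1.0]] [ 0.319 -0.035  1.491] [ 0.183  0.009 -0.983] 0.99575390625
side [[420.4, 0.0, 322.4], [0.0, 420.4, 204.2], [0.0, 0.0, 1.0]] [0.263 0.751 0.697] [ 0.298 -0.753 -0.586] 0.9959609375
[ 0.19770449 -0.5129682   0.23077541] [[ 9.33134004e-01  3.59528720e-01 -1.74664847e-04]
 [ 3.59528635e-01 -9.33133153e-01  1.29583665e-03]
 [ 3.02904932e-04 -1.27198626e-03 -9.99999145e-01]] 0.1 0.08571916045297742
```

View pics/top0.png

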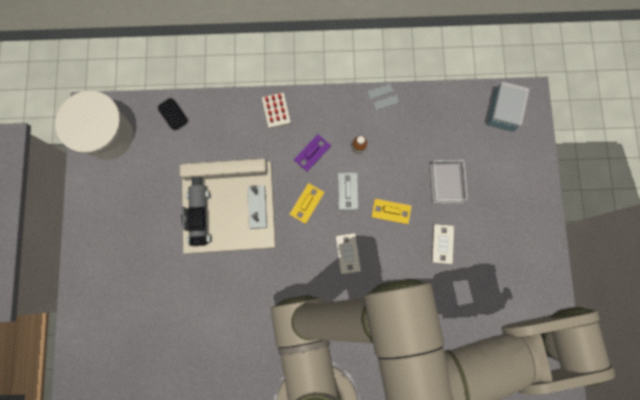

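View pics/side0.png

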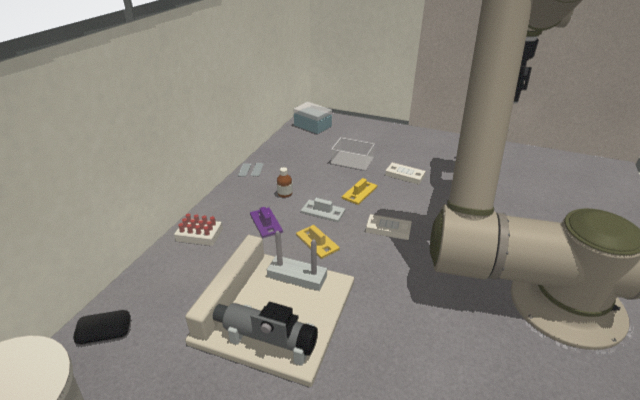

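The top view shows the shaker at (228,205), with its pins on the right and its drive on the left. There are white cassettes at (348,253) and (443,244), and the retainer at (348,190). The yellow and purple look-alikes, the bottle (360,144) and the clear box (449,181) are also visible. The light patch at (463,292) is unclear and may be another cassette or just light between shadows. Next I'll measure from depth.

```bash
cat >> h.py <<'E'
def blobs(P,m,amin=40):
    n,l,st,c=cv2.connectedComponentsWithStats(m.astype(np.uint8))
    for i in range(1,n):
        if st[i,4]<amin: continue
        p=P[l==i]; r=cv2.minAreaRect((p[:,:2]*1000).astype(np.float32))
        b=cv2.boxPoints(r); e=[b[1]-b[0],b[2]-b[1]]; L=max(e,key=np.linalg.norm)
        a=np.degrees(np.arctan2(L[1],L[0]))%180
        print('px',c[i].round(),'n',st[i,4],'c',np.round(r[0],1),'size',np.round(sorted(r[1]),0),'long-axis',round(a,1),'zmed',np.median(p[:,2]).round(4),'zmax',p[:,2].max().round(4))
E
python3 - <<'E'
from h import *
for n in ['top','side']:
    z=np.load(n+'0.npz'); D=z['D'];im=z['im'].astype(int); P=cloud(n,D); Z=P[...,2]
    R=np.hypot(P[...,0],P[...,1])<0.95
    print(n,'floor',np.median(Z[(abs(Z)<.01)]))
    print('all z>7mm'); blobs(P,(Z>.009)&(Z<.15)&R&(P[...,0]>.12))
    sat=im.max(-1)-im.min(-1)
    print('deck'); blobs(P,(abs(Z-.045)<.005)&R&(P[...,1]>.0),60)
    print('pins'); blobs(P,(Z>.1)&(Z<.16)&R&(P[...,1]>.0),3)
    print('base'); blobs(P,(abs(Z-.02)<.004)&R&(P[...,1]>.1),300)
E
```

```text
top floor 0.0007295804916435698
all z>7mm
px [275. 110.] n 742 c [862.1 100.8] size [ 75. 104.] long-axis 11.3 zmed 0.0274 zmax 0.0552
px [176. 120.] n 265 c [836.8 404.7] size [41. 61.] long-axis 119.2 zmed 0.0287 zmax 0.0386
px [109. 144.] n 771 c [740.7 572.8] size [ 27. 119.] long-axis 127.7 zmed 0.1092 zmax 0.1499
px [314. 149.] n 273 c [735.4 -13.3] size [55. 88.] long-axis 138.6 zmed 0.0136 zmax 0.0497
px [359. 144.] n 218 c [ 739.6 -148.5] size [42. 44.] long-axis 128.5 zmed 0.0585 zmax 0.0917
px [227. 205.] n 8193 c [573.5 249.9] size [272. 275.] long-axis 1.3 zmed 0.0249 zmax 0.1435
px [448. 180.] n 654 c [ 625.6 -404.6] size [ 94. 135.] long-axis 0.2 zmed 0.0407 zmax 0.0627
px [348. 189.] n 241 c [ 612.  -108.3] size [54. 99.] long-axis 177.5 zmed 0.0138 zmax 0.0458
px [306. 201.] n 249 c [576.2  11. ] size [56. 89.] long-axis 149.2 zmed 0.0143 zmax 0.0446
px [390. 210.] n 275 c [ 538.9 -233.6] size [ 53. 112.] long-axis 71.0 zmed 0.0137 zmax 0.0475
px [442. 243.] n 704 c [ 438.3 -378.6] size [ 57. 111.] long-axis 173.3 zmed 0.0181 zmax 0.0291
px [347. 253.] n 678 c [ 419.
[... 3368 characters left out ...]
.5] size [ 95. 391.] long-axis 176.1 zmed 0.1353 zmax 0.16
px [278. 239.] n 84 c [597.5 160.9] size [ 9. 11.] long-axis 176.9 zmed 0.1219 zmax 0.1384
px [313. 248.] n 91 c [516.9 158.3] size [ 9. 11.] long-axis 53.9 zmed 0.1196 zmax 0.1387
px [269. 321.] n 453 c [529.8 339.9] size [57. 68.] long-axis 123.0 zmed 0.1083 zmax 0.1179
px [284. 307.] n 6 c [512.3 307.1] size [3. 8.] long-axis 47.0 zmed 0.1011 zmax 0.1015
px [287. 313.] n 17 c [503.  316.4] size [ 4. 19.] long-axis 108.0 zmed 0.1006 zmax 0.1027
px [ 60. 377.] n 1243 c [747.3 562.4] size [29. 99.] long-axis 126.6 zmed 0.1446 zmax 0.1478
base
px [284. 320.] n 6937 c [564.7 247.9] size [259. 272.] long-axis 92.0 zmed 0.0196 zmax 0.024
```

Both views agree on shaker yaw of about 2° and a deck/pin centre near (0.560, 0.1585). Cassettes are at (0.419,-0.101) and (0.438,-0.379). The patch at (463,292) has no height, so it isn't a cassette. The arm may still be hiding others, so I'll move over cassette B and look again.

```bash
cat >> h.py <<'E'
from scipy.spatial.transform import Rotation as Ro
def down(yaw):
    a=np.radians(yaw); c,s=np.cos(a),np.sin(a); return np.array([[c,s,0],[s,-c,0],[0,0,-1.]])
def plan(pos,yaw):
    """turn first, then shift: totals in move units"""
    s=env.observe(); R=s['tool_rot']
    T=min((down(yaw+k) for k in (0,180)),key=lambda T:np.linalg.norm(Ro.from_matrix(R.T@T).as_rotvec()))
    rv=np.degrees(Ro.from_matrix(R.T@T).as_rotvec())/5
    d=T.T@(np.array(pos)-s['position'])/.05
    print('at',s['position'].round(4),'turn',rv.round(2),'shift(after turn)',d.round(3),'t',s['time_s'],'q6',s['q'][5].round(1),'F',np.round(s['ft_force'],1),'w',round(s['grip_width'],4))
E
python3 -c "
from h import *
plan([.438,-.379,.22],-6.7)"
```

```text
at [ 0.1977 -0.513   0.2308] turn [-0.02  0.    5.55] shift(after turn) [ 4.46  -3.222  0.216] t 0.1 q6 -12.3 F [0.2 0.5 0.8] w 0.0857
```

arm_command(
  turn=[
    [0,0,0.93],
    [0,0,0.93],
    [0,0,0.93],
    [0,0,0.93],
    [0,0,0.93],
    [0,0,0.9],
    [0,0,0],
    [0,0,0],
    [0,0,0],
    [0,0,0],
    [0,0,0],
    [0,0,0],
  ],
  xyz=[
    [0,0,0],
    [0,0,0],
    [0,0,0],
    [0,0,0],
    [0,0,0],
    [0,0,0],
    [0.9,-0.65,0.05],
    [0.9,-0.65,0.05],
    [0.9,-0.65,0.05],
    [0.9,-0.65,0.05],
    [0.86,-0.62,0],
    [0,0,0],
  ],
  claw=[85,85,85,85,85,85,85,85,85,85,85,85],
)

```text
time_s: 1.3
position: [0.4199, -0.3881, 0.2218]
tool_rot: [[0.994, -0.11, 0.001], [-0.11, -0.994, 0.001], [0.0, -0.001, -1.0]]
ft_force: [-0.8, -0.4, 0.1]
grip_width: 0.0851
gripper_force: 0.0
```

```bash
python3 - <<'E'
from h import *
plan([.438,-.379,.22],-6.7)
c=cam('wrist'); im,D=imaging.get_image('wrist'); cv2.imwrite('pics/w1.png',im); np.savez('w1.npz',im=im,D=D,R=c[1],t=c[2])
print(c[0].tolist(),(-c[1].T@c[2]).round(3),c[1][2])
im,D=imaging.get_image('top'); cv2.imwrite('pics/top1.png',im); P=cloud('top',D); Z=P[...,2]
blobs(P,(Z>.009)&(Z<.04)&(np.hypot(P[...,0],P[...,1])<.95)&(P[...,0]>.0),100)
E
```

```text
at [ 0.4199 -0.3881  0.2218] turn [-0.02 -0.01  0.08] shift(after turn) [ 0.338 -0.222  0.037] t 1.3 q6 41.7 F [-0.8 -0.4  0.1] w 0.0851
[[309.70691628693146, 0.0, 318.85577898719816], [0.0, 309.70691628693146, 203.6759684286959], [0.0, 0.0, 1.0]] [ 0.502 -0.397  0.363] [-0.32295129  0.03682675 -0.94569882]
px [276. 111.] n 566 c [864.2 102.2] size [ 70. 110.] long-axis 11.8 zmed 0.0261 zmax 0.0399
px [176. 120.] n 266 c [835.3 404.7] size [44. 61.] long-axis 116.9 zmed 0.0284 zmax 0.0377
px [313. 151.] n 265 c [727.   -5.8] size [ 55. 111.] long-axis 137.7 zmed 0.012 zmax 0.04
px [235. 214.] n 4468 c [566.6 250.3] size [259. 272.] long-axis 92.2 zmed 0.0208 zmax 0.0399
px [456. 174.] n 176 c [ 640.2 -433.9] size [ 61. 129.] long-axis 34.3 zmed 0.0247 zmax 0.04
px [438. 189.] n 134 c [ 598.  -374.6] size [ 69. 147.] long-axis 36.3 zmed 0.0246 zmax 0.0399
px [347. 191.] n 329 c [ 603.9 -108.5] size [ 56. 107.] long-axis 179.1 zmed 0.012 zmax 0.0399
px [185. 191.] n 170 c [611.8 376.5] size [30. 86.] long-axis 171.6 zmed 0.0211 zmax 0.0395
px [306. 204.] n 264 c [571.4  14.1] size [ 55. 111.] long-axis 146.3 zmed 0.0125 zmax 0.04
px [390. 210.] n 261 c [ 538.6 -233.7] size [ 56. 106.] long-axis 74.6 zmed 0.013 zmax 0.04
px [440. 231.] n 211 c [ 463.7 -379.8] size [56. 59.] long-axis 175.3 zmed 0.018 zmax 0.0283
px [349. 245.] n 336 c [ 423.9 -100.9] size [ 56. 101.] long-axis 6.4 zmed 0.0184 zmax 0.0289
px [  7. 306.] n 227 c [306.6 889.9] size [ 34. 108.] long-axis 179.8 zmed 0.0121 zmax 0.0236
px [335. 380.] n 653 c [ 72.3 -50. ] size [ 51. 151.] long-axis 45.7 zmed 0.0142 zmax 0.0353
```

View pics/w1.png

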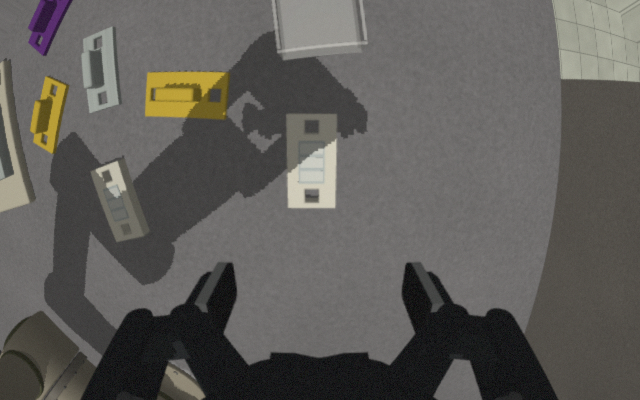

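View pics/top1.png

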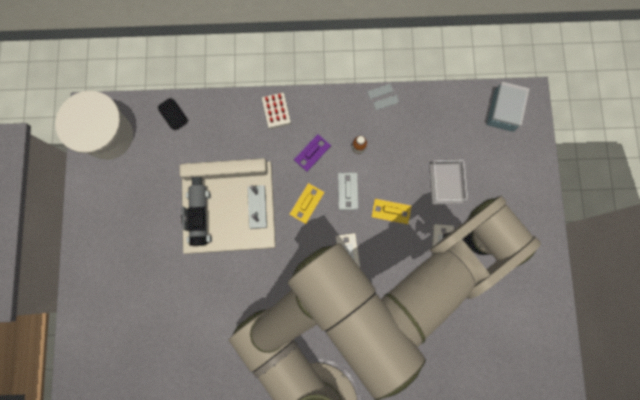

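The wrist picture shows cassette B at (312,160), cassette A at (120,200) and the retainer at (100,70). The second top view shows no further cassettes in what the arm has now uncovered. I'll measure B with the wrist depth.

```bash
python3 - <<'E'
from h import *
plan([.438,-.379,.22],-6.7)
z=np.load('w1.npz'); D=z['D']; K=cam('wrist')[0]; P=cloud('wrist',D,(K,z['R'],z['t'])); Z=P[...,2]; print('bench',np.median(Z[abs(Z)<.02]))
blobs(P,(abs(Z-.019)<.006)&(P[...,0]<.6)&(P[...,0]>.25),200)
im,D=imaging.get_image('wrist'); 
c=cam('wrist'); P=cloud('wrist',D,c); Z=P[...,2]; print('bench',np.median(Z[abs(Z)<.02])); blobs(P,(abs(Z-.019)<.006)&(P[...,0]<.6)&(P[...,0]>.25),200)
plan([.438,-.379,.22],-6.7)
E
```

```text
at [ 0.4164 -0.3908  0.2219] turn [-0.01  0.01  0.03] shift(after turn) [ 0.401 -0.285  0.038] t 1.4 q6 41.5 F [-0.  -0.4 -0.6] w 0.085
bench -0.0016336466574921253
px [ 12. 172.] n 1520 c [517.2 172.3] size [126. 164.] long-axis 1.5 zmed 0.018 zmax 0.0249
px [311. 160.] n 4201 c [ 434.6 -379.8] size [ 56. 110.] long-axis 173.5 zmed 0.0164 zmax 0.02
px [117. 202.] n 2136 c [ 415.5 -102.7] size [ 60. 111.] long-axis 7.0 zmed 0.0163 zmax 0.0188
bench -0.0015280847709764963
px [308. 157.] n 4281 c [ 434.  -380.7] size [ 57. 109.] long-axis 173.0 zmed 0.0165 zmax 0.0195
px [ 11. 172.] n 1479 c [517.5 169.3] size [122. 162.] long-axis 1.8 zmed 0.0181 zmax 0.025
px [115. 200.] n 2135 c [ 415.3 -103.8] size [ 59. 110.] long-axis 7.0 zmed 0.0164 zmax 0.0189
at [ 0.4156 -0.3916  0.222 ] turn [-0.    0.01  0.01] shift(after turn) [ 0.416 -0.303  0.04 ] t 1.45 q6 41.5 F [-0.9  0.   0.7] w 0.0852
```

arm_command(
  turn=[
    [0,0,0],
    [0,0,0],
    [0,0,0],
    [0,0,0],
    [0,0,0],
    [0,0,0],
  ],
  xyz=[
    [0.36,-0.28,0.5],
    [0,0,0.8],
    [0,0,0.8],
    [0,0,0.8],
    [0,0,0],
    [0,0,0],
  ],
  claw=[85,85,85,85,85,85],
)

```text
time_s: 2.05
position: [0.4348, -0.3809, 0.0782]
tool_rot: [[0.993, -0.118, -0.0], [-0.118, -0.993, -0.0], [0.0, 0.0, -1.0]]
ft_force: [0.3, -0.9, 0.3]
grip_width: 0.0848
gripper_force: 0.0
```

```bash
python3 -c "
from h import *
plan([.435,-.380,.009],-6.8)"
```

```text
at [ 0.4348 -0.3809  0.0782] turn [ 0. -0.  0.] shift(after turn) [ 0.002 -0.018  1.385] t 2.05 q6 43.8 F [ 0.3 -0.9  0.3] w 0.0848
```

arm_command(
  turn=[
    [0,0,0],
    [0,0,0],
    [0,0,0],
    [0,0,0],
    [0,0,0],
    [0,0,0],
    [0,0,0],
    [0,0,0],
    [0,0,0],
    [0,0,0],
  ],
  xyz=[
    [0,0,0.5],
    [0,-0.02,0.5],
    [0,0,0.38],
    [0,0,0],
    [0,0,0],
    [0,0,0],
    [0,0,0],
    [0,0,0],
    [0,0,0],
    [0,0,0],
  ],
  claw=[85,85,85,85,50,50,50,50,50,50],
  squeeze=50,
)

```text
time_s: 3.05
position: [0.4362, -0.3798, 0.0109]
tool_rot: [[0.993, -0.116, 0.002], [-0.116, -0.993, -0.003], [0.003, 0.003, -1.0]]
ft_force: [-1.4, 1.2, 9.6]
grip_width: 0.0532
gripper_force: 50.7
```

arm_command(
  turn=[
    [0,0,0],
    [0,0,0],
    [0,0,0],
    [0,0,0],
    [0,0,0],
    [0,0,0],
    [0,0,0],
    [0,0,0],
  ],
  xyz=[
    [0,0,-0.2],
    [0,0,-0.6],
    [0,0,-0.8],
    [0,0,-0.8],
    [0,0,-0.8],
    [0,0,-0.8],
    [0,0,-0.4],
    [0,0,0],
  ],
  claw=[50,50,50,50,50,50,50,50],
)

```text
time_s: 3.85
position: [0.4361, -0.3793, 0.2326]
tool_rot: [[0.993, -0.116, 0.005], [-0.116, -0.993, -0.006], [0.005, 0.005, -1.0]]
ft_force: [0.9, 0.4, -0.7]
grip_width: 0.0535
gripper_force: 53.0
```

```bash
python3 - <<'E'
from h import *
plan([.49,.02,.24],2.1)
c=cam('wrist'); im,D=imaging.get_image('wrist'); cv2.imwrite('pics/w2.png',im); np.savez('w2.npz',im=im,D=D,R=c[1],t=c[2])
E
```

```text
at [ 0.4361 -0.3793  0.2326] turn [ 0.07 -0.06 -1.75] shift(after turn) [ 1.37  -7.941 -0.148] t 3.85 q6 43.9 F [ 0.9  0.4 -0.7] w 0.0535
```

View pics/w2.png

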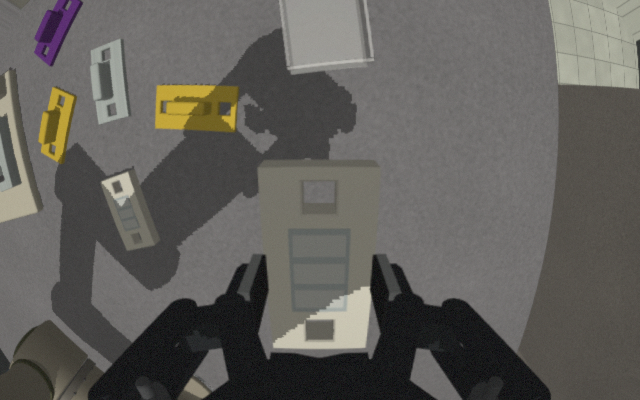

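```bash
cat >> h.py <<'E'
def plane(c,u,v,z,wrist=True):
    K,R,t=c; x=(u-K[0,2])/K[0,0]; y=(v-K[1,2])/K[1,1]
    if wrist: r=np.hypot(x,y)+1e-9; s=np.tan(r)/r; x,y=x*s,y*s
    d=np.stack([x,y,np.ones_like(x)],-1)@R; C=-R.T@t
    return C+d*((z-C[2])/d[...,2])[...,None]
def inhand(im,D,c,pos,R,top=.007):
    """hole centres and outline of the held plate, in the tool frame, mm"""
    P=cloud('wrist',D,c); T=(P-pos)@R
    body=(abs(T[...,2]+top)<.005)&(abs(T[...,0])<.09)&(abs(T[...,1])<.027)
    print('top z(tool) mm',(np.median(T[body][:,2])*1000).round(1))
    zt=pos[2]-np.median(T[body][:,2])
    v,u=np.mgrid[:400,:640].astype(float); Q=(plane(c,u,v,zt)-pos)@R
    rx=Q[...,0][body]; print('x extent',np.percentile(rx,[0.5,99.5])*1000)
    hole=(T[...,2]>-top+.006)&(abs(Q[...,1])<.014)&(Q[...,0]>rx.min()+.004)&(Q[...,0]<rx.max()-.004)
    n,l,st,cc=cv2.connectedComponentsWithStats(hole.astype(np.uint8))
    for i in range(1,n):
        if st[i,4]>150:
            q=Q[l==i]*1000; print('hole',cc[i].round(),st[i,4],'x',np.percentile(q[:,0],[1,99]).round(1),'y',np.percentile(q[:,1],[1,99]).round(1))
E
python3 - <<'E'
from h import *
z=np.load('w2.npz'); K=cam('wrist')[0]; s=env.observe()
inhand(z['im'],z['D'],(K,z['R'],z['t']),s['position'],s['tool_rot'])
E
```

```text
top z(tool) mm -7.9
x extent [-54.43222762  55.05380635]
hole [318. 195.] 968 x [34.  47.5] y [-7.9  7.3]
hole [319. 326.] 365 x [-42.5 -32.3] y [-7.8  7.5]
```

Both holes of the held cassette are visible, at (319,196) and (320,330). It sits centred within 0.5 mm, with its underside 10 mm below the TCP. Next I'll go to the front of the shaker to measure the pins.

```bash
python3 -c "
from h import *
plan([.43,.155,.24],2.1)"
```

```text
at [ 0.4356 -0.3787  0.23  ] turn [ 0.03 -0.02 -1.75] shift(after turn) [  0.279 -10.672  -0.201] t 3.9 q6 43.9 F [ 0.6 -0.4 -1.7] w 0.0534
```

arm_command(
  turn=[
    [0,0,-0.9],
    [0,0,-0.85],
    [0,0,0],
    [0,0,0],
    [0,0,0],
    [0,0,0],
    [0,0,0],
    [0,0,0],
    [0,0,0],
    [0,0,0],
    [0,0,0],
    [0,0,0],
  ],
  xyz=[
    [0,0,0],
    [0,0,-0.2],
    [0,-0.6,0],
    [0,-0.6,0],
    [0,-0.6,0],
    [0,-0.6,0],
    [0,-0.6,0],
    [0,-0.6,0],
    [0,-0.6,0],
    [0,-0.6,0],
    [0,-0.6,0],
    [0,-0.6,0],
  ],
  claw=[50,50,50,50,50,50,50,50,50,50,50,50],
)

```text
time_s: 5.1
position: [0.4238, -0.0774, 0.2371]
tool_rot: [[0.999, 0.036, -0.002], [0.036, -0.999, 0.001], [-0.002, -0.001, -1.0]]
ft_force: [-0.4, -0.5, -0.8]
grip_width: 0.0536
gripper_force: 53.0
```

arm_command(
  turn=[
    [0,0,0],
    [0,0,0],
    [0,0,0],
    [0,0,0],
    [0,0,0],
    [0,0,0],
    [0,0,0],
    [0,0,0],
    [0,0,0],
    [0,0,0],
  ],
  xyz=[
    [0,-0.6,0],
    [0,-0.6,0],
    [0,-0.6,0],
    [0,-0.6,0],
    [0,-0.6,0],
    [0.1,-0.6,0],
    [0.1,-0.6,0],
    [0.08,-0.4,0],
    [0,0,0],
    [0,0,0],
  ],
  claw=[50,50,50,50,50,50,50,50,50,50],
)

```text
time_s: 6.1
position: [0.4297, 0.1513, 0.2373]
tool_rot: [[0.999, 0.037, -0.002], [0.037, -0.999, -0.0], [-0.002, 0.0, -1.0]]
ft_force: [0.1, 0.1, -0.9]
grip_width: 0.0537
gripper_force: 53.0
```

```bash
python3 - <<'E'
from h import *
plan([.43,.155,.24],2.1)
c=cam('wrist'); im,D=imaging.get_image('wrist'); cv2.imwrite('pics/w3.png',im); np.savez('w3.npz',im=im,D=D,R=c[1],t=c[2])
P=cloud('wrist',D,c); Z=P[...,2]; B=(P[...,1]>.1)&(P[...,1]<.21)&(P[...,0]>.49)
print('deck'); blobs(P,(abs(Z-.045)<.005)&B,100)
print('pins'); blobs(P,(Z>.1)&(Z<.15)&(P[...,0]<.64)&B,20)
print('pintops'); blobs(P,(Z>.128)&(Z<.15)&(P[...,0]<.64)&B,5)
im,D=imaging.get_image('top'); cv2.imwrite('pics/top2.png',im); P=cloud('top',D); Z=P[...,2]
print('top'); blobs(P,(Z>.012)&(Z<.025)&(P[...,1]<.05)&(np.hypot(P[...,0],P[...,1])<.8)&(P[...,0]>.0),200)
E
```

```text
at [0.4297 0.1513 0.2373] turn [0.   0.03 0.  ] shift(after turn) [ 0.008 -0.074 -0.054] t 6.1 q6 92.3 F [ 0.1  0.1 -0.9] w 0.0537
deck
px [317.  62.] n 4712 c [557.2 158.8] size [ 51. 123.] long-axis 2.0 zmed 0.0432 zmax 0.05
pins
px [317.   6.] n 201 c [594. 160.] size [ 6. 12.] long-axis 92.3 zmed 0.1228 zmax 0.1362
px [316.  94.] n 178 c [517.5 157.6] size [10. 11.] long-axis 92.1 zmed 0.1337 zmax 0.1379
pintops
px [316.   2.] n 71 c [593.8 160.1] size [ 5. 12.] long-axis 91.4 zmed 0.1314 zmax 0.1362
px [316.  94.] n 177 c [517.5 157.5] size [10. 11.] long-axis 92.1 zmed 0.1338 zmax 0.1379
top
px [347. 253.] n 649 c [ 419.2 -101.3] size [ 56. 110.] long-axis 5.9 zmed 0.0185 zmax 0.025
px [321. 376.] n 520 c [ 78.9 -27.2] size [ 64. 154.] long-axis 82.0 zmed 0.0157 zmax 0.025
```

View pics/w3.png

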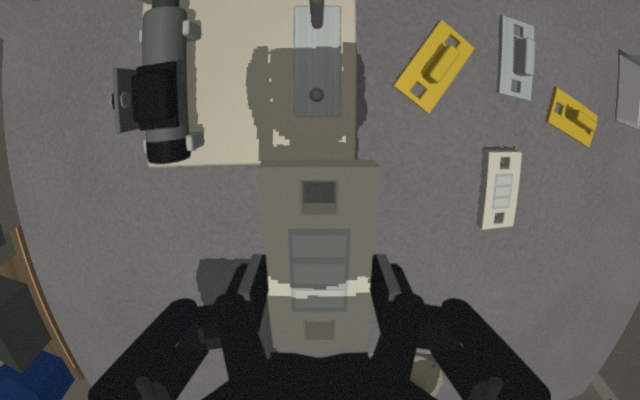

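View pics/top2.png

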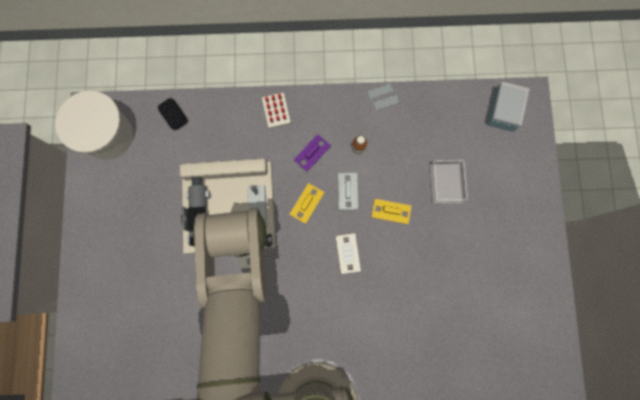

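The top view now shows the whole bench, with one cassette left at (348,253), so there are two in all. The wrist view puts the near pin at (316,94) and the deck at (317,62). That gives a deck centre of (0.5573, 0.1588) and yaw 2.05°, which agrees with the side camera.

arm_command(
  turn=[
    [0,0,0],
    [0,0,0],
    [0,0,0],
    [0,0,0],
    [0,0,0],
    [0,0,0],
    [0,0,0],
  ],
  xyz=[
    [0.5,0,0],
    [0.6,0,0],
    [0.6,0,0],
    [0.6,0,0.4],
    [0.25,-0.06,0.5],
    [0,0,0.5],
    [0,0,0],
  ],
  claw=[50,50,50,50,50,50,50],
)

```text
time_s: 6.9
position: [0.5563, 0.1578, 0.1649]
tool_rot: [[0.999, 0.035, -0.007], [0.035, -0.999, -0.001], [-0.007, 0.0, -1.0]]
ft_force: [-0.2, -0.2, -0.2]
grip_width: 0.0535
gripper_force: 53.1
```

```bash
python3 - <<'E'
from h import *
plan([.557,.1588,.07],2.05)
E
```

```text
at [0.5563 0.1578 0.1649] turn [ 0.    0.09 -0.01] shift(after turn) [ 0.015 -0.019  1.898] t 6.9 q6 92.1 F [-0.2 -0.2 -0.2] w 0.0535
```

arm_command(
  turn=[
    [0,0.05,0],
    [0,0,0],
    [0,0,0],
    [0,0,0],
    [0,0,0],
  ],
  xyz=[
    [0.015,-0.02,0.15],
    [0,0,0.15],
    [0,0,0.15],
    [0,0,0.15],
    [0,0,0],
  ],
  claw=[50,50,50,50,50],
)

```text
time_s: 7.4
position: [0.558, 0.16, 0.1375]
tool_rot: [[0.999, 0.036, 0.003], [0.036, -0.999, 0.0], [0.003, 0.0, -1.0]]
ft_force: [0.2, -0.5, -1.1]
grip_width: 0.0535
gripper_force: 53.1
```

arm_command(
  turn=[
    [0,0,0],
    [0,0,0],
    [0,0,0],
    [0,0,0],
    [0,0,0],
    [0,0,0],
  ],
  xyz=[
    [-0.01,0.015,0.2],
    [0,0,0.25],
    [0,0,0.25],
    [0,0,0.25],
    [0,0,0.2],
    [0,0,0],
  ],
  claw=[50,50,50,50,50,50],
)

```text
time_s: 8.0
position: [0.5575, 0.1592, 0.079]
tool_rot: [[0.999, 0.036, 0.001], [0.036, -0.999, -0.0], [0.001, 0.0, -1.0]]
ft_force: [0.1, 0.4, -0.8]
grip_width: 0.0533
gripper_force: 53.1
```

arm_command(
  turn=[
    [0,0,0],
    [0,0,0],
    [0,0,0],
    [0,0,0],
    [0,0,0],
    [0,0,0],
    [0,0,0],
    [0,0,0],
  ],
  xyz=[
    [0,0,0.1],
    [0,0,0.08],
    [0,0,0],
    [0,0,0],
    [0,0,0],
    [0,0,0],
    [0,0,0],
    [0,0,0],
  ],
  claw=[50,50,50,58,62,75,75,75],
)

```text
time_s: 8.8
position: [0.5583, 0.1593, 0.0719]
tool_rot: [[0.999, 0.036, 0.005], [0.036, -0.999, 0.0], [0.005, -0.0, -1.0]]
ft_force: [-0.2, 0.0, -0.6]
grip_width: 0.0748
gripper_force: 0.0
```

arm_command(
  turn=[
    [0,0,0],
    [0,0,0],
    [0,0,0],
    [0,0,0],
    [0,0,0],
    [0,0,0],
    [0,0,0],
    [0,0,0],
  ],
  xyz=[
    [0,0,-0.3],
    [0,0,-0.6],
    [0,0,-0.8],
    [0,0,-0.8],
    [-0.8,0,-0.6],
    [-0.8,0,0],
    [-0.4,0,0],
    [0,0,0],
  ],
  claw=[75,75,75,75,75,75,75,75],
)

```text
time_s: 9.6
position: [0.4557, 0.1559, 0.2271]
tool_rot: [[0.999, 0.037, 0.005], [0.037, -0.999, 0.0], [0.005, -0.0, -1.0]]
ft_force: [0.9, -0.5, 0.7]
grip_width: 0.0747
gripper_force: 0.0
```

```bash
python3 - <<'E'
from h import *
plan([.417,-.1023,.12],6.3)
c=cam('wrist'); im,D=imaging.get_image('wrist'); cv2.imwrite('pics/w4.png',im)
P=cloud('wrist',D,c); Z=P[...,2]; B=(P[...,1]>.1)&(P[...,1]<.21)&(P[...,0]>.46)&(P[...,0]<.64)
blobs(P,(Z>.052)&(Z<.09)&B,100)
m=(Z>.052)&(Z<.09)&B; print('lsq tilt',np.linalg.lstsq(np.c_[P[m][:,:2]-[.557,.159],np.ones(m.sum())],P[m][:,2],rcond=None)[0].round(4))
im,D=imaging.get_image('top'); P=cloud('top',D); Z=P[...,2]
print('top'); blobs(P,(Z>.009)&(Z<.03)&(P[...,1]<-.05)&(np.hypot(P[...,0],P[...,1])<.8)&(P[...,0]>.2),200)
E
```

```text
at [0.4557 0.1559 0.2271] turn [ 0.   -0.05 -0.84] shift(after turn) [-1.335  5.047  2.143] t 9.6 q6 92.7 F [ 0.9 -0.5  0.7] w 0.0747
px [319.  83.] n 5700 c [557.1 160.1] size [ 57. 111.] long-axis 2.1 zmed 0.0614 zmax 0.0899
lsq tilt [0.0033 0.0002 0.0615]
top
px [347. 253.] n 678 c [ 419.3 -101.2] size [ 56. 110.] long-axis 5.8 zmed 0.0187 zmax 0.0298
```

The first cassette is down flush: its top reads 0.0615 plus a 1.6 mm camera bias, and it is level. Now for cassette A.

arm_command(
  turn=[
    [0,0,-0.75],
    [0,0,0],
    [0,0,0],
    [0,0,0],
    [0,0,0],
    [0,0,0],
    [0,0,0],
    [0,0,0],
    [0,0,0],
    [0,0,0],
    [0,0,0],
    [0,0,0],
  ],
  xyz=[
    [0,0,0],
    [-0.2,0.4,0],
    [-0.2,0.6,0],
    [-0.2,0.6,0],
    [-0.2,0.6,0],
    [-0.2,0.6,0],
    [-0.2,0.6,0.4],
    [-0.14,0.6,0.6],
    [0,0.6,0.6],
    [0,0.4,0.7],
    [0,0,0.6],
    [0,0,0],
  ],
  claw=[80,85,85,85,85,85,85,85,85,85,85,85],
)

```text
time_s: 10.9
position: [0.4163, -0.1002, 0.0781]
tool_rot: [[0.995, 0.1, -0.002], [0.1, -0.995, 0.004], [-0.001, -0.004, -1.0]]
ft_force: [-0.9, 0.0, 0.8]
grip_width: 0.0851
gripper_force: 0.0
```

```bash
python3 -c "
from h import *
plan([.4172,-.1025,.011],6.0)
c=cam('wrist'); im,D=imaging.get_image('wrist'); P=cloud('wrist',D,c); Z=P[...,2]
blobs(P,(abs(Z-.019)<.006)&(P[...,0]<.5)&(P[...,0]>.3)&(P[...,1]<0),200)"
```

```text
at [ 0.4163 -0.1002  0.0781] turn [-0.04  0.02 -0.05] shift(after turn) [0.013 0.048 1.343] t 10.9 q6 54.6 F [-0.9  0.   0.8] w 0.0851
px [323. 214.] n 10375 c [ 415.7 -102.4] size [ 57. 111.] long-axis 6.2 zmed 0.0164 zmax 0.0192
```

arm_command(
  turn=[
    [0,0,-0.05],
    [0,0,0],
    [0,0,0],
    [0,0,0],
    [0,0,0],
    [0,0,0],
    [0,0,0],
    [0,0,0],
    [0,0,0],
    [0,0,0],
  ],
  xyz=[
    [0.01,0.04,0.5],
    [0,0,0.5],
    [0,0,0.33],
    [0,0,0],
    [0,0,0],
    [0,0,0],
    [0,0,0],
    [0,0,0],
    [0,0,0],
    [0,0,0],
  ],
  claw=[85,85,85,85,50,50,50,50,50,50],
  squeeze=50,
)

```text
time_s: 11.95
position: [0.4182, -0.1018, 0.015]
tool_rot: [[0.994, 0.106, 0.005], [0.106, -0.994, -0.0], [0.005, 0.001, -1.0]]
ft_force: [-0.4, -0.1, 4.8]
grip_width: 0.0497
gripper_force: 2.3
```

arm_command(
  turn=[
    [0,0,0],
    [0,0,0],
    [0,0,0],
    [0,0,0],
    [0,0,0],
    [0,0,0],
    [0,0,0],
    [0,0,0],
  ],
  xyz=[
    [0,0,-0.2],
    [0,0,-0.6],
    [0,0,-0.8],
    [0,0,-0.8],
    [0,0,-0.8],
    [0,0,-0.8],
    [0,0,-0.5],
    [0,0,0],
  ],
  claw=[50,50,50,50,50,50,50,50],
)

```text
time_s: 12.75
position: [0.4178, -0.1021, 0.2433]
tool_rot: [[0.994, 0.106, 0.01], [0.106, -0.994, -0.003], [0.01, 0.004, -1.0]]
ft_force: [0.1, -0.5, -0.5]
grip_width: 0.0502
gripper_force: 0.0
```

```bash
python3 - <<'E'
from h import *
plan([.557,.1588,.24],2.05)
s=env.observe(); c=cam('wrist'); im,D=imaging.get_image('wrist'); cv2.imwrite('pics/w5.png',im)
inhand(im,D,c,s['position'],s['tool_rot'])
E
```

```text
at [ 0.4178 -0.1021  0.2433] turn [ 0.05 -0.12  0.81] shift(after turn) [ 2.969 -5.116  0.067] t 12.75 q6 54.2 F [ 0.1 -0.5 -0.5] w 0.0502
top z(tool) mm -7.6
x extent [-14.5244386   11.45983134]
hole [320. 275.] 1651 x [-10.2   7.2] y [-13.7  13.7]
```

The grip slipped over the top edge because it was too high, so the hand is empty. I'll re-measure and grip lower.

arm_command(
  turn=[
    [0,0,0],
    [0,0,0],
    [0,0,0],
    [0,0,0],
    [0,0,0],
  ],
  xyz=[
    [0,0,0.6],
    [0,0,0.7],
    [0,0,0.6],
    [0,0,0],
    [0,0,0],
  ],
  claw=[85,85,85,85,85],
)

```text
time_s: 13.3
position: [0.4173, -0.1017, 0.1448]
tool_rot: [[0.994, 0.106, 0.003], [0.106, -0.994, 0.001], [0.003, -0.001, -1.0]]
ft_force: [-0.1, 0.2, -0.5]
grip_width: 0.085
gripper_force: 0.0
```

```bash
python3 - <<'E'
from h import *
c=cam('wrist'); im,D=imaging.get_image('wrist'); P=cloud('wrist',D,c); Z=P[...,2]
m=(abs(Z-.019)<.009)&(P[...,0]<.5)&(P[...,0]>.3)&(P[...,1]<0)
blobs(P,m,200)
print(np.linalg.lstsq(np.c_[P[m][:,:2]-[.417,-.102],np.ones(m.sum())],P[m][:,2],rcond=None)[0].round(4))
plan([.4172,-.1025,.004],6.0)
E
```

```text
px [320. 191.] n 6524 c [ 415.6 -102.3] size [ 57. 110.] long-axis 6.2 zmed 0.0164 zmax 0.0194
[-0.0022 -0.0004  0.0163]
at [ 0.4178 -0.1019  0.1455] turn [ 0.01 -0.06  0.02] shift(after turn) [-0.012  0.011  2.83 ] t 13.35 q6 54.2 F [-0.  -0.2 -0.8] w 0.085
```

arm_command(
  turn=[
    [0,-0.05,0],
    [0,0,0],
    [0,0,0],
    [0,0,0],
    [0,0,0],
    [0,0,0],
    [0,0,0],
  ],
  xyz=[
    [-0.01,0.01,0.6],
    [0,0,0.8],
    [0,0,0.6],
    [0,0,0.5],
    [0,0,0.28],
    [0,0,0],
    [0,0,0],
  ],
  claw=[85,85,85,85,85,85,85],
)

```text
time_s: 14.05
position: [0.418, -0.1028, 0.0068]
tool_rot: [[0.994, 0.106, 0.002], [0.106, -0.994, -0.001], [0.002, 0.001, -1.0]]
ft_force: [0.7, -0.6, -0.5]
grip_width: 0.0848
gripper_force: 0.0
```

arm_command(
  turn=[
    [0,0,0],
    [0,0,0],
    [0,0,0],
    [0,0,0],
    [0,0,0],
    [0,0,0],
    [0,0,0],
  ],
  xyz=[
    [0,0,0.03],
    [0,0,0],
    [0,0,0],
    [0,0,0],
    [0,0,0],
    [0,0,0],
    [0,0,0],
  ],
  claw=[75,60,50,50,50,50,50],
  squeeze=50,
)

```text
time_s: 14.75
position: [0.4175, -0.1025, 0.0052]
tool_rot: [[0.994, 0.106, 0.002], [0.106, -0.994, -0.001], [0.001, 0.001, -1.0]]
ft_force: [-0.8, 1.3, 10.3]
grip_width: 0.0546
gripper_force: 51.4
```

arm_command(
  turn=[
    [0,0,0],
    [0,0,0],
    [0,0,0],
    [0,0,0],
    [0,0,0],
    [0,0,0],
    [0,0,0],
    [0,0,0],
  ],
  xyz=[
    [0,0,-0.2],
    [0,0,-0.6],
    [0,0,-0.8],
    [0,0,-0.8],
    [0,0,-0.8],
    [0,0,-0.8],
    [0,0,-0.6],
    [0,0,0],
  ],
  claw=[50,50,50,50,50,50,50,50],
)

```text
time_s: 15.55
position: [0.4181, -0.1027, 0.2384]
tool_rot: [[0.994, 0.106, 0.007], [0.106, -0.994, -0.004], [0.007, 0.005, -1.0]]
ft_force: [0.6, 0.5, -1.8]
grip_width: 0.0549
gripper_force: 54.2
```

```bash
python3 - <<'E'
from h import *
plan([.557,.1588,.24],2.05)
s=env.observe(); c=cam('wrist'); im,D=imaging.get_image('wrist'); cv2.imwrite('pics/w5.png',im)
inhand(im,D,c,s['position'],s['tool_rot'],.013)
E
```

```text
at [ 0.4181 -0.1027  0.2384] turn [ 0.06 -0.08  0.81] shift(after turn) [ 2.964 -5.127 -0.032] t 15.55 q6 54.3 F [ 0.6  0.5 -1.8] w 0.0549
top z(tool) mm -11.1
x extent [-53.91072756  53.54675716]
hole [319. 201.] 1114 x [31.9 46.3] y [-8.6  6.7]
hole [319. 335.] 424 x [-45.5 -33.6] y [-8.   6.6]
```

arm_command(
  turn=[
    [0,0,0.8],
    [0,0,0],
    [0,0,0],
    [0,0,0],
    [0,0,0],
    [0,0,0],
    [0,0,0],
    [0,0,0],
    [0,0,0],
    [0,0,0],
    [0,0,0],
    [0,0,0],
  ],
  xyz=[
    [0,0,0],
    [0.2,-0.4,0],
    [0.35,-0.6,0],
    [0.35,-0.6,0],
    [0.35,-0.6,0],
    [0.35,-0.6,0],
    [0.35,-0.6,0],
    [0.35,-0.6,0],
    [0.35,-0.6,0.2],
    [0.35,-0.5,0.4],
    [0,0,0.5],
    [0,0,0.3],
  ],
  claw=[50,50,50,50,50,50,50,50,50,50,50,50],
)

```text
time_s: 16.8
position: [0.5564, 0.1587, 0.1605]
tool_rot: [[0.999, 0.038, -0.006], [0.038, -0.999, -0.001], [-0.006, 0.001, -1.0]]
ft_force: [-0.1, -0.3, -1.3]
grip_width: 0.0541
gripper_force: 54.2
```

arm_command(
  turn=[
    [0,0,0],
    [0,0,0],
  ],
  xyz=[
    [0,0,0],
    [0,0,0],
  ],
  claw=[50,50],
)

```text
time_s: 17.0
position: [0.5575, 0.1579, 0.1638]
tool_rot: [[0.999, 0.036, -0.001], [0.036, -0.999, -0.0], [-0.001, 0.0, -1.0]]
ft_force: [0.4, -0.3, -0.1]
grip_width: 0.0544
gripper_force: 54.2
```

```bash
python3 - <<'E'
from h import *
plan([.5582,.1587,.09],2.05)
E
```

```text
at [0.5575 0.1579 0.1638] turn [0.   0.02 0.  ] shift(after turn) [ 0.014 -0.016  1.476] t 17.0 q6 92.1 F [ 0.4 -0.3 -0.1] w 0.0544
```

arm_command(
  turn=[
    [0,0,0],
    [0,0,0],
    [0,0,0],
    [0,0,0],
    [0,0,0],
  ],
  xyz=[
    [0.01,-0.01,0.15],
    [0,0,0.15],
    [0,0,0.15],
    [0,0,0.15],
    [0,0,0],
  ],
  claw=[50,50,50,50,50],
)

```text
time_s: 17.5
position: [0.5577, 0.1584, 0.1328]
tool_rot: [[0.999, 0.036, -0.002], [0.036, -0.999, -0.0], [-0.002, 0.0, -1.0]]
ft_force: [-0.3, -0.4, -0.4]
grip_width: 0.0541
gripper_force: 54.2
```

arm_command(
  turn=[
    [0,0,0],
    [0,0,0],
    [0,0,0],
    [0,0,0],
    [0,0,0],
    [0,0,0],
    [0,0,0],
  ],
  xyz=[
    [0,0,0.25],
    [0,0,0.25],
    [0,0,0.25],
    [0,0,0.2],
    [0,0,0.15],
    [0,0,0.1],
    [0,0,0],
  ],
  claw=[50,50,50,50,50,50,50],
)

```text
time_s: 18.2
position: [0.5581, 0.1585, 0.0735]
tool_rot: [[0.999, 0.036, -0.001], [0.036, -0.999, -0.0], [-0.001, 0.0, -1.0]]
ft_force: [0.6, -0.5, -1.8]
grip_width: 0.0542
gripper_force: 54.2
```

Release, lift, and look at the stack and the retainer.

arm_command(
  turn=[
    [0,0,0],
    [0,0,0],
    [0,0,0],
    [0,0,0],
    [0,0,0],
    [0,0,0],
  ],
  xyz=[
    [0,0,0],
    [0,0,0],
    [0,0,0],
    [0,0,-0.1],
    [0,0,-0.5],
    [0,0,-0.8],
  ],
  claw=[58,62,75,75,75,75],
)

```text
time_s: 18.8
position: [0.5573, 0.1584, 0.1435]
tool_rot: [[0.999, 0.036, -0.004], [0.036, -0.999, -0.001], [-0.004, 0.0, -1.0]]
ft_force: [0.9, -0.3, -0.0]
grip_width: 0.0751
gripper_force: 0.0
```

arm_command(
  turn=[
    [0,0,0],
    [0,0,0],
    [0,0,0],
    [0,0,0],
    [0,0,0],
    [0,0,0],
  ],
  xyz=[
    [0,0,-0.8],
    [0,0,-0.8],
    [-0.8,0,0],
    [-0.8,0,0],
    [-0.4,0,0],
    [0,0,0],
  ],
  claw=[75,75,75,75,75,75],
)

```text
time_s: 19.4
position: [0.4564, 0.1551, 0.2252]
tool_rot: [[0.999, 0.037, 0.001], [0.037, -0.999, -0.0], [0.001, 0.0, -1.0]]
ft_force: [0.4, 0.6, 0.8]
grip_width: 0.075
gripper_force: 0.0
```

```bash
python3 - <<'E'
from h import *
s=env.observe()
c=cam('wrist'); im,D=imaging.get_image('wrist'); cv2.imwrite('pics/w6.png',im)
P=cloud('wrist',D,c); Z=P[...,2]; B=(P[...,1]>.1)&(P[...,1]<.21)&(P[...,0]>.46)&(P[...,0]<.64)
m=(Z>.055)&(Z<.1)&B
blobs(P,m,100); print('tilt',np.linalg.lstsq(np.c_[P[m][:,:2]-[.557,.159],np.ones(m.sum())],P[m][:,2],rcond=None)[0].round(4))
im,D=imaging.get_image('top'); cv2.imwrite('pics/top3.png',im); P=cloud('top',D); Z=P[...,2]
print('all'); blobs(P,(Z>.0045)&(Z<.06)&(P[...,1]<.06)&(np.hypot(P[...,0],P[...,1])<.9)&(P[...,0]>.35),100)
m=(Z>.025)&(Z<.06)&(abs(P[...,1]+.108)<.05)&(abs(P[...,0]-.6)<.08); print('rib'); blobs(P,m,10)
g=im[165:215,325:372].astype(int)
plan([.6,-.11,.1],0)
E
```

```text
px [319.  84.] n 6668 c [556.4 159.3] size [ 57. 111.] long-axis 2.2 zmed 0.0793 zmax 0.0997
tilt [ 0.0004 -0.0003  0.0792]
all
px [312. 152.] n 599 c [729.5  -5.2] size [ 89. 120.] long-axis 142.3 zmed 0.0098 zmax 0.0455
px [359. 146.] n 152 c [ 746.8 -147.5] size [50. 65.] long-axis 18.4 zmed 0.0478 zmax 0.0598
px [448. 181.] n 1054 c [ 624.  -410.9] size [119. 141.] long-axis 0.4 zmed 0.0191 zmax 0.0596
px [347. 190.] n 594 c [ 605.1 -107.1] size [ 65. 119.] long-axis 179.4 zmed 0.0098 zmax 0.0461
px [306. 202.] n 598 c [571.5  14.7] size [ 63. 119.] long-axis 147.0 zmed 0.0102 zmax 0.045
px [390. 210.] n 611 c [ 541.4 -232. ] size [ 75. 119.] long-axis 79.6 zmed 0.0098 zmax 0.0442
rib
px [347. 189.] n 105 c [ 606.1 -108.5] size [15. 51.] long-axis 177.9 zmed 0.0377 zmax 0.0461
at [0.459  0.1549 0.2248] turn [ 0.   -0.02  0.41] shift(after turn) [2.821 5.298 2.496] t 19.5 q6 92.6 F [ 0.4 -0.4  0.1] w 0.0748
```

The stack top is at 0.081 and level, so both cassettes are flush. Next is the retainer.

arm_command(
  turn=[
    [0,0,0.7],
    [0,0,0],
    [0,0,0],
    [0,0,0],
    [0,0,0],
    [0,0,0],
    [0,0,0],
    [0,0,0],
    [0,0,0],
    [0,0,0],
    [0,0,0],
    [0,0,0],
  ],
  xyz=[
    [0,0,0],
    [0,0.4,0],
    [0.2,0.6,0],
    [0.3,0.6,0],
    [0.3,0.6,0],
    [0.3,0.6,0],
    [0.3,0.6,0],
    [0.3,0.6,0.1],
    [0.3,0.6,0.3],
    [0.3,0.6,0.3],
    [0.1,0,0],
    [0,0,0],
  ],
  claw=[70,70,70,70,70,70,70,70,70,70,70,70],
)

```text
time_s: 20.7
position: [0.5729, -0.1088, 0.1884]
tool_rot: [[1.0, -0.026, -0.001], [-0.026, -1.0, 0.0], [-0.001, -0.0, -1.0]]
ft_force: [-0.0, -0.0, -0.6]
grip_width: 0.07
gripper_force: 0.0
```

```bash
python3 - <<'E'
from h import *
plan([.603,-.11,.1],-1.3)
c=cam('wrist'); im,D=imaging.get_image('wrist'); cv2.imwrite('pics/w7.png',im)
P=cloud('wrist',D,c); Z=P[...,2]; B=(abs(P[...,1]+.108)<.06)&(abs(P[...,0]-.6)<.08)
print('rib'); blobs(P,(Z>.03)&(Z<.045)&B,30); print('plate'); blobs(P,(Z>.0035)&(Z<.045)&B,100)
plan([.603,-.11,.1],-1.3)
E
```

```text
at [ 0.5729 -0.1088  0.1884] turn [-0.    0.01 -0.04] shift(after turn) [0.603 0.011 1.767] t 20.7 q6 69.1 F [-0.  -0.  -0.6] w 0.07
rib
px [320. 156.] n 838 c [ 603.1 -109.9] size [16. 49.] long-axis 179.0 zmed 0.036 zmax 0.039
plate
px [320. 150.] n 4945 c [ 602.  -109.6] size [ 57. 110.] long-axis 178.5 zmed 0.0064 zmax 0.039
at [ 0.5725 -0.108   0.189 ] turn [ 0.   -0.   -0.03] shift(after turn) [0.611 0.026 1.78 ] t 20.75 q6 69.1 F [-0.1  0.3  0.6] w 0.0701
```

View pics/w7.png

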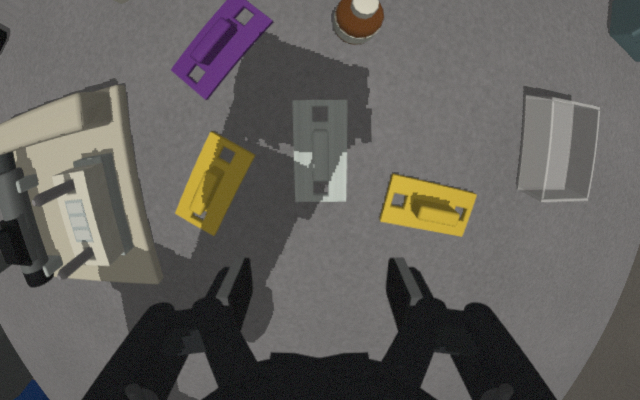

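The retainer is at (320,150) with its rib at (320,155). The plate centre is (0.603,-0.1097) at yaw about -1.2°. The bottle and look-alikes are clear of the gripper.

arm_command(
  turn=[
    [0,0,0],
    [0,0,0],
    [0,0,0],
    [0,0,0],
    [0,0,0],
    [0,0,0],
    [0,0,0],
  ],
  xyz=[
    [0.3,0.01,0.2],
    [0.31,0.01,0.6],
    [0,0,0.7],
    [0,0,0.7],
    [0,0,0.4],
    [0,0,0],
    [0,0,0],
  ],
  claw=[60,60,60,60,60,60,60],
)

```text
time_s: 21.45
position: [0.6029, -0.1093, 0.0605]
tool_rot: [[1.0, -0.024, 0.002], [-0.024, -1.0, -0.001], [0.002, 0.001, -1.0]]
ft_force: [0.3, 0.8, 0.5]
grip_width: 0.06
gripper_force: 0.0
```

```bash
python3 -c "
from h import *
plan([.6035,-.1097,.0145],-1.2)"
```

```text
at [ 0.6029 -0.1093  0.0605] turn [ 0.01 -0.02 -0.04] shift(after turn) [0.012 0.007 0.919] t 21.45 q6 70.1 F [0.3 0.8 0.5] w 0.06
```

arm_command(
  turn=[
    [0,0,0],
    [0,0,0],
    [0,0,0],
    [0,0,0],
    [0,0,0],
    [0,0,0],
    [0,0,0],
    [0,0,0],
    [0,0,0],
    [0,0,0],
    [0,0,0],
  ],
  xyz=[
    [0.01,0,0.4],
    [0,0,0.3],
    [0,0,0.2],
    [0,0,0],
    [0,0,0],
    [0,0,0],
    [0,0,0],
    [0,0,0],
    [0,0,0],
    [0,0,0],
    [0,0,0],
  ],
  claw=[60,60,60,40,25,10,8,8,8,8,8],
  squeeze=70,
)

```text
time_s: 22.55
position: [0.6035, -0.11, 0.0156]
tool_rot: [[1.0, -0.025, 0.002], [-0.025, -1.0, -0.001], [0.002, 0.001, -1.0]]
ft_force: [0.0, 1.1, 5.9]
grip_width: 0.0143
gripper_force: 70.8
```

arm_command(
  turn=[
    [0,0,0],
    [0,0,0],
    [0,0,0],
    [0,0,0],
    [0,0,0],
    [0,0,0],
    [0,0,0],
    [0,0,0],
  ],
  xyz=[
    [0,0,-0.2],
    [0,0,-0.6],
    [0,0,-0.8],
    [0,0,-0.8],
    [0,0,-0.8],
    [0,0,-0.8],
    [0,0,-0.5],
    [0,0,0],
  ],
  claw=[8,8,8,8,8,8,8,8],
)

```text
time_s: 23.35
position: [0.6036, -0.11, 0.2434]
tool_rot: [[1.0, -0.025, 0.007], [-0.025, -1.0, -0.003], [0.007, 0.003, -1.0]]
ft_force: [-0.4, -0.0, -3.0]
grip_width: 0.0147
gripper_force: 69.6
```

```bash
python3 - <<'E'
from h import *
plan([.557,.1588,.24],2.1)
s=env.observe(); c=cam('wrist'); im,D=imaging.get_image('wrist'); cv2.imwrite('pics/w8.png',im)
P=cloud('wrist',D,c); T=(P-s['position'])@s['tool_rot']
m=(abs(T[...,2]-.008)<.006)&(abs(T[...,0])<.08)&(abs(T[...,1])<.04)
for k in range(3): print('xyz'[k],(np.percentile(T[m][:,k],[.5,50,99.5])*1000).round(1))
q=T[m]; f=q[(q[:,0]>.035)]; print('front half y',np.percentile(f[:,1],[1,99])*1000)
r=cv2.minAreaRect((q[:,:2]*1000).astype(np.float32)); print(r)
v,u=np.mgrid[:400,:640].astype(float); Q=(plane(c,u,v,s['position'][2]-np.median(q[:,2]))-s['position'])@s['tool_rot']
h=(T[...,2]>.018)&(abs(Q[...,1])<.014)&(Q[...,0]>.026)&(Q[...,0]<.052)
print('hole',np.percentile(Q[h][:,0],[1,99])*1000,np.percentile(Q[h][:,1],[1,99])*1000,h.sum())
E
```

```text
at [ 0.6036 -0.11    0.2434] turn [ 0.04 -0.08 -0.7 ] shift(after turn) [-0.734 -5.408  0.068] t 23.35 q6 70.1 F [-0.4 -0.  -3. ] w 0.0147
x [-55.2  29.3  54.2]
y [-28.7  -0.6  27.1]
z [ 4.2  9.4 13.6]
front half y [-28.33920747  26.82720931]
((-1.1047439575195312, -0.8227691650390625), (56.78624725341797, 111.2206039428711), 89.97847747802734)
hole [34.11354954 46.69442891] [-8.19416426  6.46468915] 741
```

arm_command(
  turn=[
    [0,0,-0.68],
    [0,0,0],
    [0,0,0],
    [0,0,0],
    [0,0,0],
    [0,0,0],
    [0,0,0],
    [0,0,0],
    [0,0,0],
    [0,0,0],
    [0,0,0],
    [0,0,0],
  ],
  xyz=[
    [0,0,0],
    [-0.1,-0.4,0],
    [-0.1,-0.6,0],
    [-0.1,-0.6,0],
    [-0.1,-0.6,0],
    [-0.1,-0.6,0],
    [-0.1,-0.6,0],
    [-0.12,-0.6,0],
    [0,-0.6,0],
    [0,-0.6,0],
    [0,-0.2,0.4],
    [0,0,0],
  ],
  claw=[8,8,8,8,8,8,8,8,8,8,8,8],
)

```text
time_s: 24.6
position: [0.5551, 0.1607, 0.2155]
tool_rot: [[0.999, 0.036, -0.008], [0.036, -0.999, -0.001], [-0.008, 0.0, -1.0]]
ft_force: [-0.0, -0.6, -2.9]
grip_width: 0.0147
gripper_force: 69.3
```

arm_command(
  turn=[
    [0,0,0],
    [0,0,0],
    [0,0,0],
    [0,0,0],
  ],
  xyz=[
    [0,0,0.4],
    [0,0,0.4],
    [0,0,0],
    [0,0,0],
  ],
  claw=[8,8,8,8],
)

```text
time_s: 25.0
position: [0.5574, 0.1584, 0.1794]
tool_rot: [[0.999, 0.034, -0.001], [0.034, -0.999, -0.0], [-0.001, 0.0, -1.0]]
ft_force: [0.1, 0.2, -2.4]
grip_width: 0.0145
gripper_force: 69.4
```

```bash
python3 -c "
from h import *
plan([.5578,.1585,.10],2.1)"
```

```text
at [0.5574 0.1584 0.1794] turn [ 0.    0.01 -0.03] shift(after turn) [ 0.007 -0.002  1.588] t 25.0 q6 92.3 F [ 0.1  0.2 -2.4] w 0.0145
```

arm_command(
  turn=[
    [0,0,-0.03],
    [0,0,0],
    [0,0,0],
    [0,0,0],
    [0,0,0],
    [0,0,0],
  ],
  xyz=[
    [0,0,0.2],
    [0,0,0.15],
    [0,0,0.15],
    [0,0,0.15],
    [0,0,0.15],
    [0,0,0],
  ],
  claw=[8,8,8,8,8,8],
)

```text
time_s: 25.6
position: [0.557, 0.1588, 0.1378]
tool_rot: [[0.999, 0.037, -0.002], [0.037, -0.999, -0.001], [-0.002, 0.0, -1.0]]
ft_force: [-0.3, -0.0, -2.6]
grip_width: 0.0146
gripper_force: 69.4
```

arm_command(
  turn=[
    [0,0,0],
    [0,0,0],
    [0,0,0],
    [0,0,0],
    [0,0,0],
    [0,0,0],
  ],
  xyz=[
    [0.01,0,0.2],
    [0,0,0.2],
    [0,0,0.15],
    [0,0,0.12],
    [0,0,0.1],
    [0,0,0],
  ],
  claw=[8,8,8,8,8,8],
)

```text
time_s: 26.2
position: [0.5578, 0.1588, 0.0999]
tool_rot: [[0.999, 0.037, -0.001], [0.037, -0.999, -0.0], [-0.001, 0.0, -1.0]]
ft_force: [-0.2, 0.8, -2.5]
grip_width: 0.0144
gripper_force: 69.4
```

arm_command(
  turn=[
    [0,0,0],
    [0,0,0],
    [0,0,0],
    [0,0,0],
  ],
  xyz=[
    [0,0,0.05],
    [0,0,0.04],
    [0,0,0.03],
    [0,0,0],
  ],
  claw=[8,8,8,8],
)

```text
time_s: 26.6
position: [0.5582, 0.1589, 0.0966]
tool_rot: [[0.999, 0.037, 0.002], [0.037, -0.999, -0.0], [0.002, 0.0, -1.0]]
ft_force: [-5.7, -1.1, 12.0]
grip_width: 0.0147
gripper_force: 71.5
```

Contact at 12 N with TCP 0.0966 puts the retainer at the flush height. I'll release and lift straight up.

arm_command(
  turn=[
    [0,0,0],
    [0,0,0],
    [0,0,0],
    [0,0,0],
    [0,0,0],
    [0,0,0],
    [0,0,0],
    [0,0,0],
    [0,0,0],
    [0,0,0],
  ],
  xyz=[
    [0,0,-0.04],
    [0,0,0],
    [0,0,0],
    [0,0,-0.1],
    [0,0,-0.4],
    [0,0,-0.7],
    [0,0,-0.8],
    [-0.5,-0.5,-0.6],
    [-0.7,-0.6,0],
    [-0.7,-0.7,0],
  ],
  claw=[20,34,45,45,45,45,45,45,45,45],
)

```text
time_s: 27.6
position: [0.459, 0.2456, 0.2276]
tool_rot: [[0.999, 0.035, 0.002], [0.035, -0.999, 0.0], [0.002, -0.0, -1.0]]
ft_force: [1.1, 0.6, -0.2]
grip_width: 0.0449
gripper_force: 0.0
```

arm_command(
  turn=[
    [0,0,0],
    [0,0,0],
    [0,0,0],
  ],
  xyz=[
    [-0.5,-0.6,0],
    [0,0,0],
    [0,0,0],
  ],
  claw=[45,45,45],
)

```text
time_s: 27.9
position: [0.4335, 0.2747, 0.227]
tool_rot: [[0.999, 0.039, 0.001], [0.039, -0.999, -0.0], [0.001, 0.0, -1.0]]
ft_force: [0.4, -0.5, 0.7]
grip_width: 0.045
gripper_force: 0.0
```

```bash
python3 - <<'E'
from h import *
plan([.52,.355,.22],2.1)
c=cam('wrist'); im,D=imaging.get_image('wrist'); cv2.imwrite('pics/w9.png',im); np.savez('w9.npz',im=im,D=D,R=c[1],t=c[2])
P=cloud('wrist',D,c); Z=P[...,2]
B=(P[...,1]>.1)&(P[...,1]<.22)&(P[...,0]>.46)&(P[...,0]<.64)
m=(Z>.083)&(Z<.0925)&B; print('retainer'); blobs(P,(Z>.08)&(Z<.125)&B,100); print(np.linalg.lstsq(np.c_[P[m][:,:2]-[.557,.159],np.ones(m.sum())],P[m][:,2],rcond=None)[0].round(4))
B=(P[...,1]>.28)&(P[...,1]<.4)&(P[...,0]>.45)&(P[...,0]<.6)
print('trigger'); blobs(P,(abs(Z-.0985)<.004)&B,50); print('cheek'); blobs(P,(Z>.108)&(Z<.12)&B,20); print('stud'); blobs(P,(Z>.095)&(Z<.12)&B&(P[...,1]>.352),20)
E
```

```text
at [0.4335 0.2747 0.227 ] turn [ 0.   -0.01  0.02] shift(after turn) [ 1.788 -1.542  0.139] t 27.9 q6 106.9 F [ 0.4 -0.5  0.7] w 0.045
retainer
px [444.  70.] n 5795 c [556.8 159.8] size [ 58. 112.] long-axis 2.4 zmed 0.0877 zmax 0.1249
[-0.0005 -0.004   0.0872]
trigger
px [236.  73.] n 63 c [540.7 351.2] size [ 2. 24.] long-axis 2.3 zmed 0.0988 zmax 0.1025
px [268.  94.] n 2699 c [521.4 323.4] size [44. 50.] long-axis 2.6 zmed 0.098 zmax 0.1013
px [238. 110.] n 94 c [507.8 349.5] size [ 2. 39.] long-axis 178.0 zmed 0.099 zmax 0.1024
cheek
px [228.  96.] n 770 c [519.9 357.3] size [17. 65.] long-axis 4.6 zmed 0.1133 zmax 0.116
stud
px [226.  93.] n 544 c [520.3 359.5] size [15. 65.] long-axis 180.0 zmed 0.1134 zmax 0.116
```

View pics/w9.png

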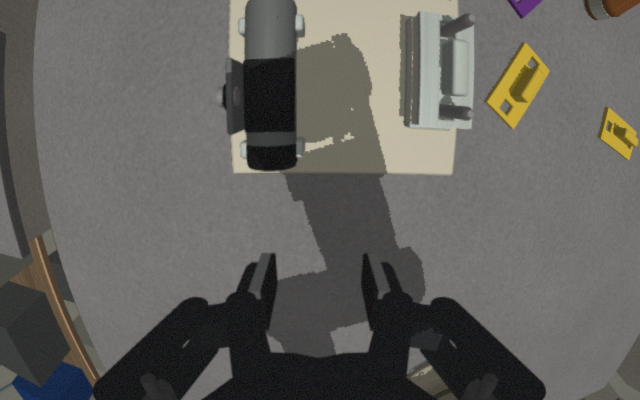

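The retainer top is at 0.089 and level, so it is flush on both pins at (470,20) and (460,112). The trigger is at (268,94) and the stud at (222,96), which gives trigger_top at about (0.522, 0.327) and the stud end at y of about 0.366.

arm_command(
  turn=[
    [0,0,0],
    [0,0,0],
    [0,0,0],
    [0,0,0],
    [0,0,0],
    [0,0,0],
    [0,0,0],
    [0,0,0],
    [0,0,0],
  ],
  xyz=[
    [0.5,-0.4,0],
    [0.5,-0.4,0],
    [0.5,-0.4,0],
    [0.28,-0.36,0],
    [0,0,0.6],
    [0,0,0.6],
    [0,0,0.4],
    [0,0,0],
    [0,0,0],
  ],
  claw=[34,34,34,34,34,34,34,34,34],
)

```text
time_s: 28.85
position: [0.5208, 0.3549, 0.147]
tool_rot: [[0.999, 0.036, 0.0], [0.036, -0.999, -0.0], [0.0, 0.0, -1.0]]
ft_force: [0.1, -0.3, 0.4]
grip_width: 0.0341
gripper_force: 0.0
```

```bash
python3 - <<'E'
from h import *
plan([.521,.356,.105],2.1)
c=cam('wrist'); im,D=imaging.get_image('wrist'); cv2.imwrite('pics/w10.png',im)
P=cloud('wrist',D,c); Z=P[...,2]; B=(P[...,1]>.28)&(P[...,1]<.4)&(P[...,0]>.45)&(P[...,0]<.6)
print('trigger'); blobs(P,(abs(Z-.0985)<.004)&B,50); print('cheek'); blobs(P,(Z>.108)&(Z<.12)&B,20)
E
```

```text
at [0.5208 0.3549 0.147 ] turn [ 0.   -0.01 -0.01] shift(after turn) [ 0.004 -0.023  0.841] t 28.85 q6 111.5 F [ 0.1 -0.3  0.4] w 0.0341
trigger
px [365. 224.] n 4029 c [522.5 323.6] size [44. 49.] long-axis 2.0 zmed 0.0981 zmax 0.1002
cheek
px [320. 234.] n 1251 c [521.2 357.7] size [17. 65.] long-axis 0.9 zmed 0.1136 zmax 0.1159
```

View pics/w10.png

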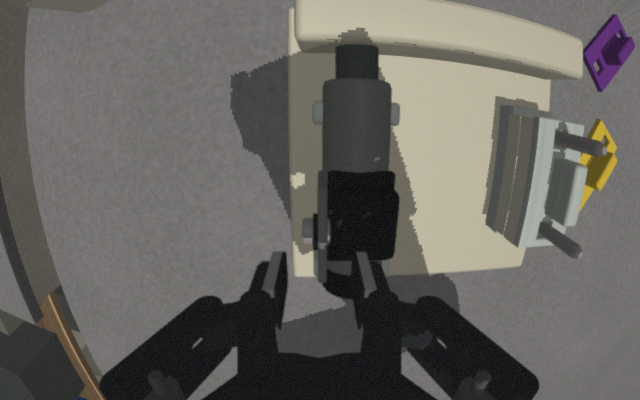

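The fingers straddle the cheek at (325,230), with the right finger over the trigger (365,224) and the left one outside the stud (308,230). Lowering to just above contact.

arm_command(
  turn=[
    [0,0,0],
    [0,0,0],
    [0,0,0],
    [0,0,0],
    [0,0,0],
  ],
  xyz=[
    [0.03,-0.02,0.3],
    [0,0,0.3],
    [0,0,0.24],
    [0,0,0],
    [0,0,0],
  ],
  claw=[34,34,34,34,34],
)

```text
time_s: 29.4
position: [0.5217, 0.3567, 0.1054]
tool_rot: [[0.999, 0.037, 0.001], [0.037, -0.999, 0.0], [0.001, -0.0, -1.0]]
ft_force: [0.1, 0.2, 0.5]
grip_width: 0.034
gripper_force: 0.0
```

arm_command(
  turn=[
    [0,0,0],
    [0,0,0],
    [0,0,0],
    [0,0,0],
  ],
  xyz=[
    [0,0,0.1],
    [0,0,0.1],
    [0,0,0],
    [0,0,0],
  ],
  claw=[34,34,34,34],
)

```text
time_s: 29.8
position: [0.5218, 0.3568, 0.0953]
tool_rot: [[0.999, 0.037, 0.002], [0.037, -0.999, 0.0], [0.002, -0.0, -1.0]]
ft_force: [1.2, 1.5, 5.2]
grip_width: 0.0342
gripper_force: 2.6
```

arm_command(
  turn=[
    [0,0,0],
    [0,0,0],
    [0,0,0],
    [0,0,0],
    [0,0,0],
  ],
  xyz=[
    [0,0,0.08],
    [0,0,0.08],
    [0,0,0.06],
    [0,0,0],
    [0,0,0],
  ],
  claw=[34,34,34,34,34],
)

```text
time_s: 30.3
position: [0.5218, 0.3568, 0.085]
tool_rot: [[0.999, 0.037, 0.002], [0.037, -0.999, 0.001], [0.002, -0.0, -1.0]]
ft_force: [-0.7, 0.6, 9.2]
grip_width: 0.034
gripper_force: 4.7
```

arm_command(
  turn=[
    [0,0,0],
    [0,0,0],
    [0,0,0],
  ],
  xyz=[
    [0,0,0.04],
    [0,0,0],
    [0,0,0],
  ],
  claw=[34,34,34],
)

```text
time_s: 30.6
position: [0.5219, 0.3568, 0.0841]
tool_rot: [[0.999, 0.037, 0.003], [0.037, -0.999, 0.001], [0.003, -0.001, -1.0]]
ft_force: [-2.2, -2.1, 15.7]
grip_width: 0.0337
gripper_force: 8.0
```

The trigger is against its stop. Now I'll push the button by moving towards -y.

arm_command(
  turn=[
    [0,0,0],
    [0,0,0],
    [0,0,0],
    [0,0,0],
    [0,0,0],
    [0,0,0],
  ],
  xyz=[
    [0,0.06,0],
    [0,0.06,0],
    [0,0.06,0],
    [0,0.06,0],
    [0,0,0],
    [0,0,0],
  ],
  claw=[34,34,34,34,34,34],
)

```text
time_s: 31.2
position: [0.5228, 0.3465, 0.0842]
tool_rot: [[0.999, 0.037, 0.005], [0.037, -0.999, 0.004], [0.005, -0.004, -1.0]]
ft_force: [-1.0, 7.9, 13.3]
grip_width: 0.0339
gripper_force: 6.9
```

```bash
python3 -c "
from h import *
plan([.5219,.3418,.084],2.1)"
```

```text
at [0.5228 0.3465 0.0842] turn [-0.05 -0.06  0.01] shift(after turn) [-0.021  0.092  0.004] t 31.2 q6 110.5 F [-1.   7.9 13.3] w 0.0339
```

arm_command(
  turn=[
    [0,0,0],
    [0,0,0],
    [0,0,0],
    [0,0,0],
    [0,0,0],
  ],
  xyz=[
    [0,0.05,0],
    [0,0.05,0],
    [0,0.04,0],
    [0,0,0],
    [0,0,0],
  ],
  claw=[34,34,34,34,34],
)

```text
time_s: 31.7
position: [0.523, 0.3409, 0.0842]
tool_rot: [[0.999, 0.038, 0.006], [0.038, -0.999, 0.007], [0.006, -0.007, -1.0]]
ft_force: [0.1, 14.1, 11.6]
grip_width: 0.034
gripper_force: 11.7
```

arm_command(
  turn=[
    [0,0,0],
    [0,0,0],
    [0,0,0],
  ],
  xyz=[
    [0,0.04,0],
    [0,0,0],
    [0,0,0],
  ],
  claw=[34,34,34],
)

```text
time_s: 32.0
position: [0.523, 0.3408, 0.0842]
tool_rot: [[0.999, 0.038, 0.007], [0.038, -0.999, 0.01], [0.007, -0.01, -1.0]]
ft_force: [-1.2, 24.1, 9.9]
grip_width: 0.0341
gripper_force: 16.4
```

The button is at its stop. I'll ease the trigger with the button still held, then back off sideways and lift away.

arm_command(
  turn=[
    [0,0,0],
    [0,0,0],
    [0,0,0],
    [0,0,0],
    [0,0,0],
    [0,0,0],
  ],
  xyz=[
    [0,-0.03,0],
    [0,0,-0.06],
    [0,0,-0.06],
    [0,0,-0.06],
    [0,0,0],
    [0,0,0],
  ],
  claw=[34,34,34,34,34,34],
)

```text
time_s: 32.6
position: [0.5217, 0.3406, 0.0904]
tool_rot: [[0.999, 0.038, 0.001], [0.038, -0.999, 0.006], [0.001, -0.006, -1.0]]
ft_force: [1.5, 17.4, -3.6]
grip_width: 0.0339
gripper_force: 9.1
```

arm_command(
  turn=[
    [0,0,0],
    [0,0,0],
    [0,0,0],
    [0,0,0],
    [0,0,0],
    [0,0,0],
  ],
  xyz=[
    [0,-0.08,0],
    [0,-0.08,0],
    [0,-0.08,0],
    [0,-0.08,0],
    [0,0,0],
    [0,0,0],
  ],
  claw=[34,34,34,34,34,34],
)

```text
time_s: 33.2
position: [0.5213, 0.353, 0.0905]
tool_rot: [[0.999, 0.037, -0.0], [0.037, -0.999, -0.0], [-0.0, 0.0, -1.0]]
ft_force: [-0.1, -1.5, 0.0]
grip_width: 0.034
gripper_force: 0.0
```

arm_command(
  turn=[
    [0,0,0],
    [0,0,0],
    [0,0,0],
    [0,0,0],
    [0,0,0],
    [0,0,0],
    [0,0,0],
    [0,0,0],
    [0,0,0],
  ],
  xyz=[
    [0,0,-0.2],
    [0,0,-0.5],
    [0,0,-0.7],
    [0,0,-0.7],
    [0,0,-0.6],
    [-0.6,0,0],
    [-0.7,0,0],
    [-0.5,0,0],
    [0,0,0],
  ],
  claw=[34,34,34,34,34,34,34,34,34],
)

```text
time_s: 34.1
position: [0.4289, 0.3498, 0.2271]
tool_rot: [[0.999, 0.039, 0.001], [0.039, -0.999, 0.0], [0.001, -0.0, -1.0]]
ft_force: [0.0, 0.3, -0.0]
grip_width: 0.0337
gripper_force: 0.0
```

```bash
python3 - <<'E'
from h import *
c=cam('wrist'); im,D=imaging.get_image('wrist'); cv2.imwrite('pics/w11.png',im)
P=cloud('wrist',D,c); Z=P[...,2]; B=(P[...,1]>.28)&(P[...,1]<.4)&(P[...,0]>.45)&(P[...,0]<.6)
print('trigger'); blobs(P,(Z>.083)&(Z<.102)&B,100); print('cheek'); blobs(P,(Z>.108)&(Z<.12)&B,20)
B=(P[...,1]>.1)&(P[...,1]<.22)&(P[...,0]>.46)&(P[...,0]<.64); m=(Z>.083)&(Z<.0925)&B
print('ret',np.median(Z[m])); blobs(P,(Z>.08)&(Z<.125)&B,100)
im,D=imaging.get_image('top'); cv2.imwrite('pics/top4.png',im); P=cloud('top',D); Z=P[...,2]
blobs(P,(Z>.0045)&(Z<.06)&(P[...,1]<.06)&(np.hypot(P[...,0],P[...,1])<.9)&(P[...,0]>.35),100)
m=(abs(P[...,1]-.324)<.015)&(abs(P[...,0]-.523)<.015); print('trig z top',np.median(Z[m]))
s=env.observe(); print(s['time_s'],s['position'])
E
```

```text
trigger
px [354.  93.] n 2419 c [521.1 323.8] size [45. 50.] long-axis 1.7 zmed 0.0874 zmax 0.1019
cheek
px [321.  91.] n 859 c [520.2 350.3] size [19. 65.] long-axis 2.1 zmed 0.1134 zmax 0.1166
ret 0.08716511205512226
px [509.  78.] n 4814 c [557.3 160. ] size [ 58. 111.] long-axis 2.1 zmed 0.0878 zmax 0.125
px [311. 152.] n 582 c [728.   -3.1] size [ 69. 130.] long-axis 139.1 zmed 0.0097 zmax 0.0448
px [358. 146.] n 138 c [ 746.8 -147.8] size [51. 57.] long-axis 171.5 zmed 0.0489 zmax 0.0598
px [448. 181.] n 1050 c [ 623.4 -411.6] size [118. 138.] long-axis 177.7 zmed 0.0201 zmax 0.06
px [307. 202.] n 589 c [573.8  13.4] size [ 64. 114.] long-axis 146.5 zmed 0.0097 zmax 0.0455
px [391. 210.] n 639 c [ 544.4 -234.7] size [ 72. 120.] long-axis 81.4 zmed 0.0097 zmax 0.0447
trig z top 0.08953121721250007
34.2 [0.43156918 0.34980111 0.22653893]
```

View pics/w11.png

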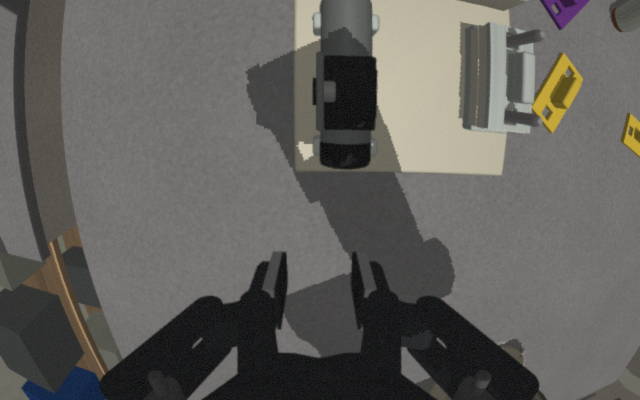

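The trigger rests at 0.0895, i.e. 10.5 mm in, so it is held on. The stud at (325,92) is pushed in through the cheek. The retainer at (510,78) is still flush at 0.089, and the bottle and box have not moved. Handing in.

```bash
python3 -c "
from rig import env
print(env.close_job())"
```

```text
the job is handed in; nothing more can be done
None
```

The job is handed in: both white cassettes on the bench and the retaining plate measured flush on the pins, the shaker's trigger was locked on at about 10.5 mm, and the bottle and clear box were not touched.

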